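# Index the scanning turntable by one turn of its hand wheel

### The arm

A 6-joint arm with a two-finger parallel gripper is mounted at the origin on the work surface. World frame = base frame: x ahead of the robot, y to its left, z up, the work surface at z = 0. Lengths are in m, angles in rad, forces in N, time in s.
With the tool pointing down it reaches from about 0.325 to 0.775 m from the base axis. Payload 5.5 kg.
Tool frame: the origin (TCP) lies midway between the tips of the shut fingers; the grasp point (between the pads) lies 19 mm behind it; z points along the fingers, y is the direction in which the jaws open and shut (so a half turn about z gives the same grasp; the last joint's range is limited). The gripper opens to 85 mm and grips with 20 to 120 N. Pads are 22 mm wide; open, the fingers measure 114 mm over their backs; the gripper's body (76 mm by 85 mm) begins 54 mm behind the grasp point. The pads swing forward as they close: fully open they stand 13 mm farther back than shut.
Start: joints at [1.284, 0.091, 1.231, -0, 1.82, -0.057], TCP at [0.137, 0.584, 0.231] pointing down, gripper open.
Joint ranges: [-2.87, 2.87], [-0.86, 2.18], [0.17, 2.46], [-1.51, 4.65], [0.06, 2.69], [-2.65, 2.65]. Speed limits (rad/s): [2.57, 2.57, 3.01, 3.14, 3.14, 3.14].

### API

Orientations are given as a unit quaternion [x, y, z, w].
In Python, from cell import ctrl gives the robot as it stands. Calls block until the motion is done:
- ctrl.goto(position, orientation): joint-space move of the TCP to a pose.
- ctrl.move_straight(position, frame=None, v=0.15, threshold=None): straight line of the TCP; frame=None keeps the orientation; v is the mean speed in m/s. With threshold (N) it stops when the force on the tool has changed by that much, and returns True; else False.
- ctrl.movej(angles): joint-space move.
- ctrl.set_gripper(opening, grip_force=None): opening from 0.0 (shut) to 1.0 (fully open); grip_force is the grip in N (None keeps the last); returns when the fingers have stopped.
- ctrl.sleep(seconds).
- ctrl.ik(position, orientation): joint angles nearest the present ones, or None.
- ctrl.sense(): the state.
- ctrl.capture(name): name is "side" or "top" or "wrist"; returns a dict with "color" (384x512x3 uint8, red, green, blue), "depth" (384x512 float32, m along the optical axis (not along the pixel's ray), 0 where there is no reading), "vertical_fov" (degrees; the focal length in pixels is half the picture's height over the tangent of half this angle, whatever the lens; pixels are square), "cx", "cy" (the principal point, pixels), "world_from_camera" (4x4, takes a point from camera to world coordinates); the wrist camera has in their place "T_tool_cam" (4x4, takes a point from camera to tool coordinates, whose origin is the TCP and whose axes are the flange's). Camera axes: x right, y up, looking along -z (the intrinsics and any distortion apply to the point x, -y, -z); pixel columns grow to the right and rows downward; lengths in m; the calibration is good to about 2 mm. A picture is of the moment at which its call begins: read the wrist's pose just before it.
A pose or a line that the arm cannot do raises ctrl.PlanningError and nothing moves.
- ctrl.close_job(): hands the job in, once; it reports no verdict.
The state is a dict: "time": time; "joint_pos": joint angles; "joint_velocities": joint speeds; "joint_torque": joint torques, N m; "ee_pos": TCP position; "orientation": TCP orientation; "ft_force": force on the tool from outside, world axes, zero at the start; "ft_torque": the same for the moment, N m; "finger_gap": opening from 0.0 (shut) to 1.0 (fully open).
Only numpy, scipy, OpenCV 4.12 (cv2) and the standard library are available. Lean on these libraries where they do the work, as an engineer would, in place of code of your own. Each camera call takes 0.05 s, during which the arm holds its last target. There are 200 camera calls.

### The job

Bring the printed bracket to its next scanning position: with the fingertips, push the flat-lying hand wheel round by its upright orange handle, without gripping it, through exactly one full turn clockwise (seen from above), and leave the handle standing at the red mark again. Do not run the wheel on past the mark. Touch neither the platter nor the bracket on it, leave everything else on the bench where it is, and finish clear of everything.

Things in the scene. Friction and masses are not known exactly. Their poses are not given: they have to be found in the camera images.
- wheel (a joint): angle of the level hand wheel in rad: 0 at the start, with the handle at the red mark; grows as the wheel turns clockwise seen from above; one turn is 6.283. It has no stop or click and runs freely past a turn either way; it stays where it is left and takes about 2 to 4 N at the handle to push. It drives the platter by gears, a quarter turn for each wheel turn.
- wheel_hub (a point): centre of the wheel, on its vertical axis, on top of the hub, about 139 mm above the bench. The steel wheel has three spokes and a round rim of 80 mm radius (to the middle of its 14 mm thick bar); the rim's top is 135 mm above the bench. Nothing but the handle stands higher than 139 mm within 150 mm of the axis.
- handle: upright orange handle on the rim at the end of one spoke, 80 mm from the wheel's axis: a round knob of 22 mm diameter (narrower at its foot and top) and 54 mm height that spins freely on its pin. Origin: the centre of its foot, 133 mm above the bench; its z axis points up. Its top is 187 mm above the bench.
- red_mark (a point): red block on the edge of the fixed white dial (disc of 112 mm radius under the wheel, top 100 mm above the bench). The block is 36 mm long (radially) and 14 mm wide; this point, the middle of its top, is 110 mm from the wheel's axis and 103 mm above the bench. At the start and after a full turn, hub, handle and mark lie in one line. The mark may lie in any direction from the hub.
- unit: the fixed indexing unit: a grey base plate 200 x 500 x 18 mm with a teal gear housing (150 x 150, top 90 mm high) below the wheel. Origin: on the bench below the wheel's axis; z up; the platter's axis lies 270 mm from it along -y of this body.
- platter: black round turntable platter with white ticks, 190 mm diameter, 12 mm thick, top 53 mm above the bench. Origin: the centre of its underside. It turns with the wheel. Not to be touched. Beyond it, 500 mm from the wheel's axis, a fixed scanner head stands on a post, 190 mm high.
- bracket: white printed bracket standing loose in the middle of the platter: foot 80 x 45 x 6 mm, two upright cheeks to 56 mm height, 50 g. Origin: the centre of its underside. Not to be touched; it rides round on the platter.
- vase: bystander: white printed funnel-shaped vase, 56 mm diameter, 100 mm high, origin under its centre.
- tape: bystander: green roll of tape lying flat, 110 mm diameter, 25 mm high, origin under its centre.
- spanner: bystander: steel spanner lying flat, 160 mm long, along its x axis.
- mug: bystander: blue mug, 80 mm diameter, 95 mm high, origin under its centre.
- screwdriver: bystander: screwdriver with a red handle, lying, 180 mm long, along its x axis.
- clip: bystander: grey U-shaped printed clip, 50 x 20 x 40 mm, origin under its centre.
- carton: bystander: small cardboard box 70 x 90 x 50 mm, origin under its centre.

How it is judged:
By the outcome, as a careful person would: the job done as asked, in the order asked, and still so for the second after the job is handed in, with the robot touching nothing.
It also fails if it takes over 64 s, if anything falls off the work surface, if the arm or the gripper's body presses on something with over 40 N, if the wrist force passes 120 N, or if a joint passes its speed limit or range.

## Working session

There is one attempt and no reset: what is moved stays moved. The work goes in short steps, each a Python script; the robot and the scene stay as the last script left them, time stands still between calls to the robot, and variables do not carry over. Pictures are saved under pics/ and viewed, about 8 in all and at most 12, crops included, and the job is handed in when it is done.

```bash
mkdir -p pics; ls
cat > h.py <<'E'
import numpy as np, cv2
from cell import ctrl
def grab(n,fn=None):
    s=ctrl.sense(); c=ctrl.capture(n)
    if fn: cv2.imwrite('pics/'+fn,cv2.cvtColor(c['color'],cv2.COLOR_RGB2BGR))
    if 'world_from_camera' in c: T=np.array(c['world_from_camera'])
    else:
        from scipy.spatial.transform import Rotation as R
        A=np.eye(4);A[:3,:3]=R.from_quat(s['orientation']).as_matrix();A[:3,3]=s['ee_pos'];T=A@np.array(c['T_tool_cam'])
    c['T']=T; c['f']=c['color'].shape[0]/2/np.tan(np.radians(c['vertical_fov'])/2)
    return c
def ray(c,u,v,z):
    d=c['T'][:3,:3]@np.array([(u-c['cx'])/c['f'],-(v-c['cy'])/c['f'],-1]); o=c['T'][:3,3]
    return o+d*(z-o[2])/d[2]
def mask(c,h0,h1,s=120,v=80):
    hsv=cv2.cvtColor(c['color'],cv2.COLOR_RGB2HSV)
    return cv2.inRange(hsv,(h0,s,v),(h1,255,255))
def blobs(m,n=20):
    k,l,st,ce=cv2.connectedComponentsWithStats(m)
    return [(st[i,4],st[i,:4].tolist(),ce[i].round(1).tolist()) for i in range(1,k) if st[i,4]>n]
E
python3 - <<'E'
from h import *
for n in ('top','side'):
    c=grab(n,n+'1.png'); print(n,c['T'].round(3).tolist(),c['f'],c['cx'],c['cy'],[k for k in c])
    print('orange',blobs(mask(c,8,20)));print('red',blobs(cv2.bitwise_or(mask(c,0,6),mask(c,172,180))))
print(ctrl.sense())
a=cv2.imread('pics/top1.png');b=cv2.imread('pics/side1.png');cv2.imwrite('pics/both.png',cv2.resize(np.vstack([a,b]),None,fx=.78,fy=.78))
E
```

```text
pics
top [[-0.011, 0.996, -0.085, 0.36], [-1.0, -0.01, 0.007, 0.085], [0.006, 0.085, 0.996, 1.437], [0.0, 0.0, 0.0, 1.0]] 473.29540830958877 253.65536399900597 196.63620963171445 ['color', 'depth', 'vertical_fov', 'cx', 'cy', 'world_from_camera', 'T', 'f']
orange [(np.int32(52), [223, 51, 8, 8], [226.8, 54.6]), (np.int32(47), [208, 64, 7, 8], [211.0, 67.4]), (np.int32(21), [211, 158, 7, 7], [214.0, 161.2]), (np.int32(714), [392, 245, 34, 29], [408.5, 258.8])]
red [(np.int32(230), [120, 142, 10, 30], [124.7, 156.5]), (np.int32(58), [200, 165, 12, 8], [205.4, 168.7])]
side [[0.777, 0.329, -0.537, -0.186], [-0.63, 0.401, -0.666, -0.732], [-0.004, 0.855, 0.519, 0.742], [0.0, 0.0, 0.0, 1.0]] 412.5330829633367 255.54577633240888 190.77362562315366 ['color', 'depth', 'vertical_fov', 'cx', 'cy', 'world_from_camera', 'T', 'f']
orange [(np.int32(86), [0, 48, 21, 6], [10.0, 50.3]), (np.int32(211), [11, 125, 30, 20], [21.1, 136.2]), (np.int32(94), [256, 145, 6, 18], [258.6, 153.1]), (np.int32(1182), [303, 314, 52, 42], [328.7, 334.0])]
red [(np.int32(207), [139, 98, 44, 19], [159.8, 106.9]), (np.int32(69), [219, 155, 12, 9], [224.5, 158.8]), (np.int32(24), [246, 165, 7, 5], [249.2, 167.0])]
{'time': 0.1, 'joint_pos': array([ 1.28428167e+00,  9.18093499e-02,  1.23178193e+00,  2.53942876e-05,
        1.81981507e+00, -5.67043742e-02]), 'joint_velocities': array([ 0.00066109, -0.00103402, -0.00256926, -0.00019981, -0.00136454,
        0.00118357]), 'joint_torque': array([ 2.36943066e-03, -4.60213530e+01, -4.19220221e+01, -5.08148744e-06,
        1.05507459e-02,  4.14937801e-05]), 'ee_pos': array([0.13659814, 0.5839767 , 0.23023922]), 'orientation': array([ 1.14649313e-01,  9.93405613e-01, -8.91424261e-04, -1.66988325e-04]), 'ft_force': array([-0.3981272 , -0.09546348, -0.21924906]), 'ft_torque': array([-0.0151091 , -0.02066409,  0.03538275]), 'finger_gap': 0.9999753917352376}
```

View pics/top1.png

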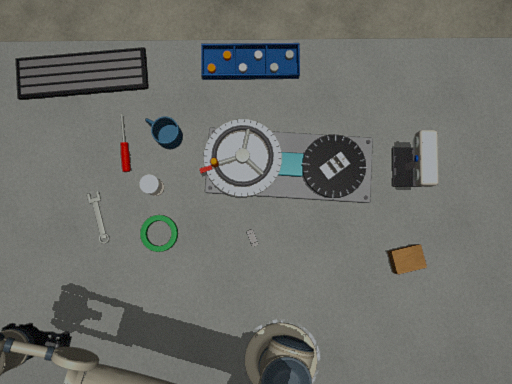

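View pics/side1.png

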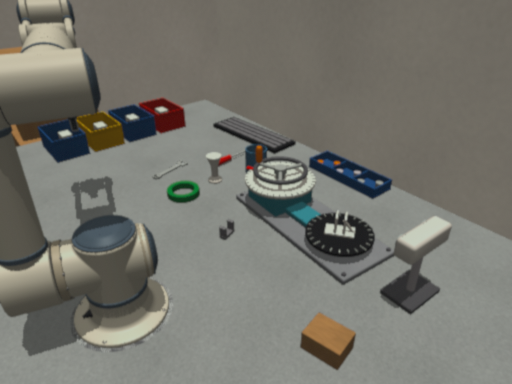

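Run:
```python
from h import *
c=grab('top')
hub=ray(c,242,156,.139);print(hub,ray(c,214,161,.187),ray(c,205.4,168.7,.103))
w=ctrl.capture('wrist');T=np.array(w['T_tool_cam']);print(T.round(3).tolist())
s=ctrl.sense();q=s['orientation']
from scipy.spatial.transform import Rotation as R
off=R.from_quat(q).as_matrix()@T[:3,3]; look=R.from_quat(q).as_matrix()@(-T[:3,2]);print(off,look)
p=np.array([hub[0],hub[1],.40]); p[:2]-=(off+look*(p[2]+off[2]-.13)/abs(look[2]))[:2]
print(p, ctrl.ik(p,q))
ctrl.goto(p,q)
c=grab('wrist','w1.png')
print('orange',blobs(mask(c,8,20)));print('red',blobs(cv2.bitwise_or(mask(c,0,6),mask(c,172,180))));print(ctrl.sense()['time'],c['f'],c['cx'],c['cy'])
```

```text
[0.58426639 0.10683354 0.139     ] [0.56323971 0.18077045 0.187     ] [0.55502341 0.21169432 0.103     ]
[[-0.001, 0.962, 0.273, 0.069], [1.0, 0.001, -0.0, 0.001], [-0.0, 0.273, -0.962, -0.143], [0.0, 0.0, 0.0, 1.0]]
[-0.06683994  0.01725447  0.14303575] [ 0.26503952 -0.06302464 -0.96217563]
[0.5373321  0.11663383 0.4       ] [ 1.52563117e-01  6.21371551e-02  9.54274741e-01 -1.31336136e-03
  2.12571462e+00 -1.18914317e+00]
orange [(np.int32(366), [296, 151, 23, 24], [306.8, 162.1]), (np.int32(126), [328, 304, 14, 12], [334.5, 309.4]), (np.int32(174), [306, 322, 13, 18], [311.9, 330.9])]
red [(np.int32(983), [459, 100, 24, 58], [470.8, 127.8]), (np.int32(247), [306, 131, 27, 21], [318.8, 141.0])]
2.525 332.29773256663475 247.22370262025632 183.51872226292184
```

View pics/w1.png

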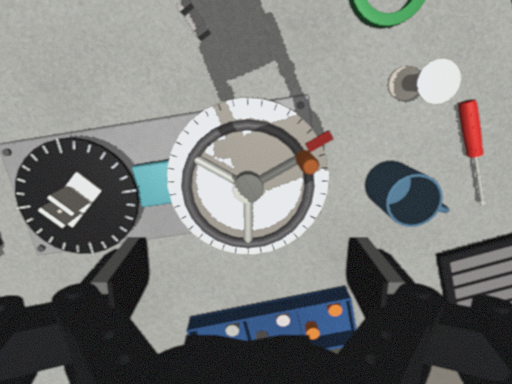

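```bash
cat >> h.py <<'E'
def cloud(c):
    v,u=np.mgrid[:c['depth'].shape[0],:c['depth'].shape[1]]; d=c['depth']
    P=np.stack([(u-c['cx'])/c['f']*d,-(v-c['cy'])/c['f']*d,-d],-1)
    P=P@c['T'][:3,:3].T+c['T'][:3,3]; P[d<=0]=np.nan
    return P
def circ(P,r0=None):
    from scipy.optimize import least_squares
    f=lambda q:np.hypot(P[:,0]-q[0],P[:,1]-q[1])-(r0 or q[2])
    r=least_squares(f,[*np.median(P[:,:2],0),r0 or .08],loss='soft_l1',f_scale=.003)
    return r.x,np.std(f(r.x))
def measure(c,hub0):
    P=cloud(c);D=np.hypot(P[...,0]-hub0[0],P[...,1]-hub0[1])
    rim=P[(P[...,2]>.122)&(P[...,2]<.138)&(D>.06)&(D<.1)]
    hd=P[(P[...,2]>.145)&(P[...,2]<.20)&(D>.05)&(D<.11)]
    rm=P[(cv2.bitwise_or(mask(c,0,6),mask(c,172,180))>0)&(P[...,2]>.098)&(P[...,2]<.108)&(D>.08)&(D<.14)]
    return rim,hd,rm
E
python3 - <<'E'
from h import *
c=grab('wrist')
rim,hd,rm=measure(c,(.584,.107))
print(len(rim),circ(rim),np.median(rim[:,2]));print(len(hd),np.median(hd,0),hd[:,2].max(),hd[hd[:,2]>.18].mean(0));print(len(rm),rm.mean(0),rm[:,2].min(),rm.max(0))
hub,_=circ(rim)
P=cloud(c);D=np.hypot(P[...,0]-hub[0],P[...,1]-hub[1]);hsv=cv2.cvtColor(c['color'],cv2.COLOR_RGB2HSV)
d=P[(abs(P[...,2]-.10)<.005)&(D<.13)&(D>.095)];print('dial',len(d),np.percentile(np.hypot(*(d[:,:2]-hub[:2]).T),[50,99]))
hp=P[(P[...,2]>.136)&(P[...,2]<.143)&(D<.03)];print('hub',hp.mean(0),len(hp))
for n,q in(('h',hd[hd[:,2]>.18].mean(0)),('m',rm.mean(0))):
    v=q[:2]-hub[:2];print(n,np.degrees(np.arctan2(v[1],v[0])),np.hypot(*v))
E
```

```text
4090 (array([0.58663422, 0.10763988, 0.07822183]), np.float64(0.004951241238007621)) 0.13408173449164337
411 [0.56057902 0.18181742 0.18391431] 0.189559239071805 [0.56333439 0.18292096 0.18574308]
244 [0.55547503 0.21194396 0.10326183] 0.09999202475197194 [0.56627356 0.22985054 0.10540591]
dial 4827 [0.10437633 0.12114368]
hub [0.58754195 0.10761446 0.13920378] 732
h 107.19753498439376 0.07880433375673379
m 106.63268650615659 0.10885878994052149
```

```bash
cat >> h.py <<'E'
HUB=np.array([.587,.1077]); A0=106.9
from scipy.spatial.transform import Rotation as Rot
def pose(a,r=.08,z=.15,flip=0):
    t=np.radians(a+90+flip); a=np.radians(a)
    x=np.array([np.cos(t),np.sin(t),0]); y=np.array([np.sin(t),-np.cos(t),0])
    q=Rot.from_matrix(np.column_stack([x,y,[0,0,-1]])).as_quat()
    return np.array([HUB[0]+r*np.cos(a),HUB[1]+r*np.sin(a),z]),q
def arc(a,b,n,v=.06,flip=0):
    F=[]
    for x in np.linspace(a,b,n+1)[1:]:
        p,q=pose(x,flip=flip); ctrl.move_straight(p,q,v=v); s=ctrl.sense(); F.append(np.linalg.norm(s['ft_force']).round(1))
    print('F',F,'t',s['time'],'j6',s['joint_pos'][5],'err',np.linalg.norm(s['ee_pos']-p))
E
python3 - <<'E'
from h import *
ctrl.set_gripper(0.0)
p,q=pose(A0+30,z=.25);ctrl.goto(p,q);s=ctrl.sense();print(s['joint_pos'].round(2),s['ft_force'],s['time'])
p,q=pose(A0+30);print(ctrl.move_straight(p,q,v=.12,threshold=8));print(ctrl.sense()['ft_force'])
arc(A0+30,A0-15,3)
grab('side','s2.png'); s=ctrl.sense();print(s['ft_force'],s['time'])
E
```

```text
[ 0.24 -0.03  1.32 -0.    1.85 -2.15] [-0.98968643 -0.05875687  0.90062116] 4.2583
False
[-0.16396663  0.31005694 -0.11098806]
F [np.float64(0.7), np.float64(0.8), np.float64(0.3)] t 6.7417 j6 -1.3517580637721245 err 0.00016843058241784479
[ 0.22704281 -0.19195942  0.01027838] 6.7917
```

View pics/s2.png

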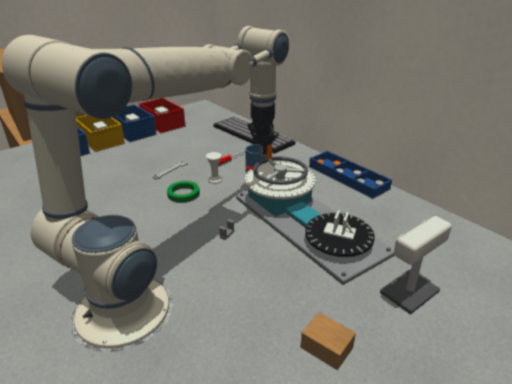

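Run:
```python
import cv2
a=cv2.imread('pics/s2.png')[70:230,200:340];cv2.imwrite('pics/s2c.png',cv2.resize(a,None,fx=3.5,fy=3.5,interpolation=2))
```

```text
(no output)
```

View pics/s2c.png

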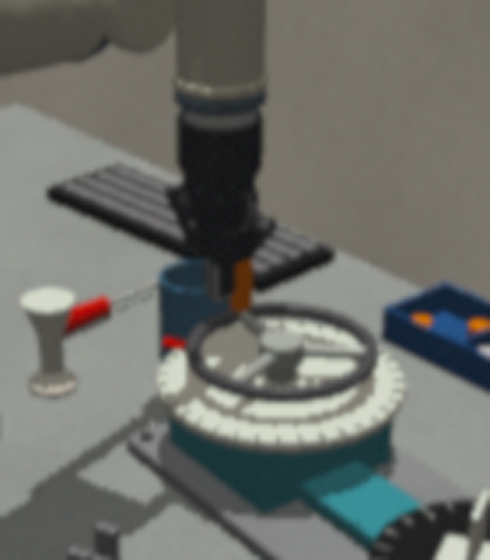

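Run:
```python
from h import *
arc(A0-15,A0-180,11)
s=ctrl.sense();print(s['ft_force'])
p,q=pose(A0-165);ctrl.move_straight(p,q,v=.08)
p,q=pose(A0-165,z=.26);ctrl.move_straight(p,q,v=.15)
# view pose: start orientation above
q=np.array([.11465,.993406,0,0]);q/=np.linalg.norm(q)
ctrl.goto([.537,.1166,.38],q)
c=grab('wrist','w2.png');rim,hd,rm=measure(c,HUB)
h=hd[hd[:,2]>.18].mean(0);v=h[:2]-HUB;print(len(hd),h,np.degrees(np.arctan2(v[1],v[0])),np.hypot(*v),'tool',A0-180)
v=rm.mean(0)[:2]-HUB;print(np.degrees(np.arctan2(v[1],v[0])),np.hypot(*v))
print(circ(rim,.08)); s=ctrl.sense();print(s['time'],s['joint_pos'].round(2))
```

```text
F [np.float64(0.9), np.float64(0.5), np.float64(0.7), np.float64(0.6), np.float64(0.9), np.float64(0.4), np.float64(0.7), np.float64(1.7), np.float64(1.6), np.float64(0.7), np.float64(1.3)] t 12.2917 j6 1.2682147897583733 err 0.00016187385358192204
[ 0.28493161 -1.20371299 -0.40608791]
493 [0.5871503  0.02888919 0.18557414] -89.89072988500486 0.0788109534809308 tool -73.1
106.87363219852153 0.10876492066930683
(array([0.58751363, 0.10748769, 0.08      ]), np.float64(0.00513582925734109))
15.5417 [ 0.15  0.04  1.02 -0.    2.09 -1.19]
```

View pics/w2.png

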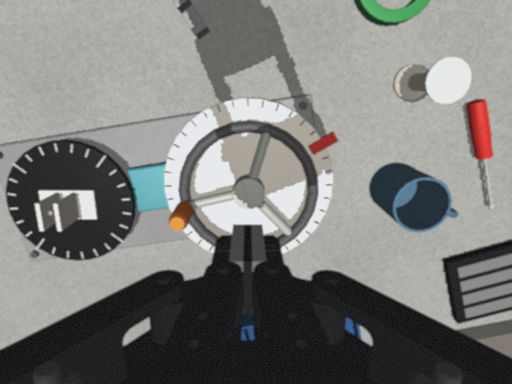

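```bash
cat >> h.py <<'E'
def look(tag):
    q=np.array([.11465,.993406,0,0]);q/=np.linalg.norm(q)
    ctrl.goto([.537,.1166,.38],q);ctrl.sleep(.2)
    c=grab('wrist',tag);rim,hd,rm=measure(c,HUB)
    for n,m in(('handle',hd[hd[:,2]>.18].mean(0)),('mark',rm.mean(0))):
        v=m[:2]-HUB;print(n,m,np.degrees(np.arctan2(v[1],v[0])),np.hypot(*v))
    print(ctrl.sense()['time'])
E
python3 - <<'E'
from h import *
p,q=pose(-59,z=.26,flip=180);ctrl.goto(p,q);print(ctrl.sense()['joint_pos'].round(2))
p,q=pose(-59,flip=180);print(ctrl.move_straight(p,q,v=.12,threshold=8))
arc(-59,-224,11,flip=180); arc(-224,-234,2,v=.03,flip=180)
p,q=pose(-219,flip=180);ctrl.move_straight(p,q,v=.08)
p,q=pose(-219,z=.26,flip=180);ctrl.move_straight(p,q,v=.15)
look('w3.png')
E
```

```text
[ 0.01  0.18  1.08  0.    1.88 -2.1 ]
False
F [np.float64(1.1), np.float64(0.7), np.float64(1.2), np.float64(1.5), np.float64(0.6), np.float64(0.6), np.float64(0.3), np.float64(1.1), np.float64(0.4), np.float64(0.6), np.float64(0.3)] t 22.9833 j6 1.0021661585579145 err 0.00018055013790695172
F [np.float64(0.9), np.float64(0.5)] t 23.75 j6 1.1893517806025609 err 2.4266357540562564e-05
handle [0.55972444 0.18174175 0.18576088] 110.22283122738484 0.07890587575860297
mark [0.55537656 0.21182292 0.10348835] 106.89419344941972 0.10881922471440798
27.1167
```

View pics/w3.png

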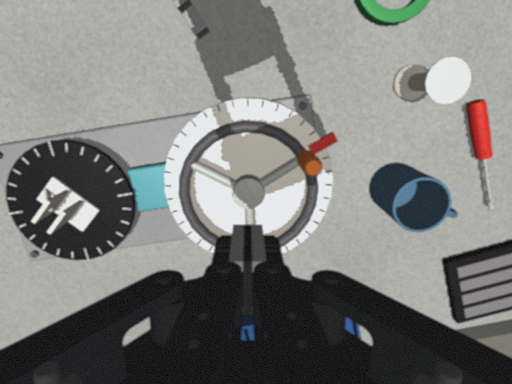

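Run:
```python
from h import *
p,q=pose(-219,z=.26,flip=180);ctrl.goto(p,q)
p,q=pose(-219,flip=180);print(ctrl.move_straight(p,q,v=.12,threshold=8))
arc(-219,-233,1,v=.05,flip=180); arc(-233,-236.9,2,v=.015,flip=180)
p,q=pose(-219,flip=180);ctrl.move_straight(p,q,v=.08)
p,q=pose(-219,z=.26,flip=180);ctrl.move_straight(p,q,v=.15)
look('w4.png')
```

```text
False
F [np.float64(0.7)] t 30.55 j6 1.1713076530737208 err 0.0006217069957810622
F [np.float64(2.1), np.float64(0.6)] t 31.2167 j6 1.2440166787534457 err 5.79909114085308e-05
handle [0.56336557 0.18305494 0.18578724] 107.41358709659468 0.07897438012149881
mark [0.55547898 0.21182759 0.10340603] 106.84186986461206 0.10879397789593796
34.6333
```

View pics/w4.png

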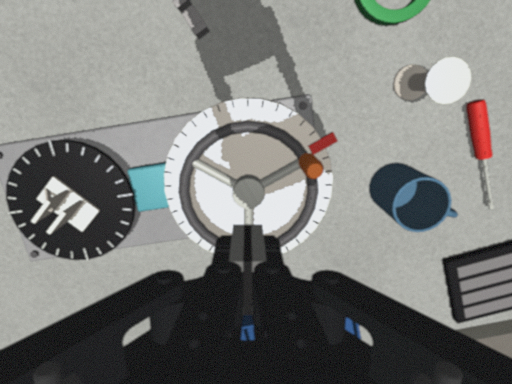

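```bash
python3 -c "
from cell import ctrl
print(ctrl.close_job())"
```

```text
the job is handed in; nothing more can be done
None
```

The wheel has been turned one full turn clockwise, the handle is back at the red mark, and the job is handed in at about 35 s of the 64 s allowed.

- **How it was pushed:** I used the shut fingertips behind the handle in three pushes: about half a turn, then the rest to about 3° short of the mark, then a slow push of just under 3° after looking again. The gripper never closed on the handle.
- **Where the handle stands:** It measures 107.4° about the hub, against 107.5° at the start, so it is within about 0.1° of a full turn. By the same measurement the mark lies at 106.8°. That 0.6° gap was also there at the start, so I put it down to measurement bias. The handle was not pushed past the mark.
- **Other checks:** Wrist forces read at the stops stayed at or below about 2 N. In the last picture the bracket is upright and has ridden round on the platter, which has turned about a quarter turn. The objects in that view had not moved (vase, tape, screwdriver and mug). The spanner, clip and carton were out of view and I did not check them again.
- **Arm:** It finished well above everything, with the TCP at z = 0.38 m.

No check failed. The offset between tool and handle came out as 16.8° on the first push and 15.8° on the second; I used the second for the final push.

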